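Shut and lock a computer's hatch with its quarter-turn stud

TASK

Gently swing the computer's open hatch shut. Then press lightly on its winged stud while turning it clockwise until you feel it drop into the hidden slot below - do not force it against the plate - push it fully in, turn it a quarter turn clockwise to its stop and let go, so that it springs up into its catch and keeps the hatch locked. Leave the other things on the desk and on the computer alone.

Things in the scene. Friction and masses are not known exactly. Their poses are not given: they have to be found in the camera images.
- case: Flat aluminium desktop computer case lying on the desk, fixed, 230 (x) x 220 (y) x 90 mm high. Origin: centre of its underside, z up. Its top plate is the hatch lid; with the lid shut the stud's axis stands upright at case x = -85 mm, y = 0. Behind the hinge is a fixed deck 37 mm deep with a USB stick on it.
- lid_hinge (a point): Middle of the hatch's hinge line, which runs along y; lies at case x = +75, z = 88 mm. Axes are those of the lid (x away from its free edge, z out of its upper face). The lid is 186 (x) x 214 x 4 mm, its upper face 2 mm above this point, its free edge to the case's -x side.
- lid (a joint): Hatch angle, rad: 0 = shut (upper face level, 90 mm above the desk), grows as the free edge rises; starts between 0.35 and 0.8. A stiff friction hinge keeps it where it is left; 1 to 6 N straight down on its upper face 105 mm from the hinge moves it. It is slammed if it moves faster than 3.5 rad/s.
- lid_pad (a point): A bare spot on the lid's upper face, 105 mm from the hinge and 60 mm to the +y side of the stud, good to push the lid shut with closed fingers. With the lid shut it lies at case x = -30, y = 60, z = 90 mm. Axes are those of the lid.
- wing_top (a point): Centre of the top of the stud's steel wing, on the stud's axis. The wing is an upright plate 36 mm long (this point's x), 10 mm thick (y), 22 mm tall, standing on a round collar 44 mm across, 4 mm thick, on which fingertips may rest while they pinch the wing. Stud out and lid shut: wing top, collar top and collar underside are 39, 17 and 13 mm above the lid. z: the stud's axis, out of the lid.
- stud_press (a joint): How far the stud is pushed in, m: 0 = out, 0.0115 = fully in; a spring returns it (2.2 N + 0.45 N/mm). Under the lid it ends in a bar (22 x 5 x 3 mm, parallel to the wing) that meets a hidden slotted plate at 0.001. In line with the slot it goes through; from 0.0095 on it turns freely below the plate. Released: 0.007 = in its catch, locked; 0.009 = below the plate, not caught; 0 = not through.
- stud_turn (a joint): Turn of the stud, rad, positive clockwise seen from above; at 0 the wing lies along the lid's x. Starts within 0.1 of 0. The bar fits the slot at an angle between 0.2 and 0.8, not visible, to be felt (play 0.07 rad either way). The catch lies 1.57 rad further clockwise; a stop ends the turn about 0.1 rad beyond. Counter-clockwise it does not lock. It turns lightly, and stays as it is when let go for a new grip.
- latch_float (a joint): How far the hidden slotted plate is pressed down in its spring mount, m: 0 = at rest; grows when the stud's bar is pushed onto it out of line with the slot (2 N to start, then 3.5 N per mm). The mount bends for good beyond 0.0045 (18 N). To feel for the slot 1 to 2 mm is enough (the fingers then feel 7 to 13 N).
- keyboard: Bystander, to be left alone: compact keyboard 280 x 115 x 15 mm. Origin: its underside's centre.
- mouse: Bystander, to be left alone: computer mouse, 110 x 58 x 30 mm. Origin: its underside's centre.
- mug: Bystander, to be left alone: white mug, 80 mm across, 92 mm high. Origin: its underside's centre.
- phone: Bystander, to be left alone: flat phone, 148 x 71 x 8 mm. Origin: its underside's centre.
- screwdriver: Bystander, to be left alone: screwdriver lying on the desk. Origin: its underside's centre.
- drive: Bystander, to be left alone: flat dark drive, 100 x 70 x 10 mm, lying on the desk. Origin: its underside's centre.
- usb_stick: Bystander, to be left alone: USB stick, 16 x 42 x 9 mm, lying on the case's rear deck; it moves only if struck. Origin: its underside's centre.

How it is judged:
By the outcome, as a careful person would: the job done as asked, in the order asked, and still so for the second after the job is handed in, with the robot touching nothing.
It also fails if it takes over 70 s, if anything falls off the work surface, if the arm or the gripper's body presses on something with over 40 N, if the wrist force passes 120 N, or if a joint passes its speed limit or range.

ROBOT

A 6-joint arm with a two-finger parallel gripper is mounted at the origin on the work surface. World frame = base frame: x ahead of the robot, y to its left, z up, the work surface at z = 0. Lengths are in mm, angles in rad, forces in N, time in s.
With the tool pointing down it reaches from about 350 to 875 mm from the base axis. Payload 4.2 kg.
Tool frame: the origin (TCP) lies between the finger pads; the fingertips stand 14 mm ahead of it and the grasp point (between the pads) lies 5 mm behind it; z points along the fingers, y is the line along which they close (so a half turn about z gives the same grasp; the last joint's range is limited). The gripper opens to 87 mm and grips with 3 to 60 N. Pads are 19 mm wide; open, the fingers measure 117 mm over their backs; the gripper's body (75 mm by 190 mm) begins 51 mm behind the grasp point.
Start: joints at [-0.972, 0.385, 0.008, 0, -1.194, -0.259], TCP at [208.326, -589.236, 236.55] pointing down, gripper open.
Joint ranges: [-3.14, 3.14], [-1.21, 2.06], [-1.07, 1.41], [-3.16, 2.05], [-2.99, -0.16], [-3.1, 3.1]. Speed limits (rad/s): [2.79, 2.79, 3.14, 3.14, 3.14, 3.14].

INTERFACE

Orientations are given as a rotation vector (axis times angle).
In Python, from cell import telemetry, cams, r gives the robot as it stands.
- The arm moves only by the tool send_rows, never from a script. Its argument "motion" is a list of rows, each a list of 6 numbers: the shift along the tool's x, y, z in mm, then the turn, a rotation vector about the tool's x, y, z in rad. A call has 1 to 5 rows; each row is the pose to reach, as a shift and turn from the pose commanded when the call began, along the tool's axes at that moment; what a row does not reach only later rows make up. A row lasts 1/10 s, in which the tool goes at most 50 mm and 8.59 degrees, less where a joint would pass 70% of its speed; a pose out of reach is approached as far as the arm can. A call with a gripper value outside its range is refused whole. "fingers" is the opening, from 0 (shut) to 1 (fully open), set as the call begins (left out, the last holds). The fingers move at their own pace and stop on an object; "grip_force" is the grip in N (left out, the last holds). Time passes only in rows, so rows that repeat a pose let the fingers close. It gives the time, the measured TCP pose, the force, the opening and the grip force at its end, in the units of the state.
- telemetry.get_obs(): the state, without advancing time (a new reading comes with each control period).
- cams.get_image(name): name is "scene" or "top"; returns the picture (384x512x3 uint8, red, green, blue); there is no depth.
- cams.camera_params(name): a dict with "fx", "fy", "cx", "cy" (pixels), "rvec" (rotation vector, rad) and "tvec" (3), from world to camera coordinates, as OpenCV has them. Camera axes: x right, y down, z forward; pixel columns grow to the right and rows downward; lengths in mm; the calibration is good to about 2 mm. A picture is of the moment at which its call begins. camera_params takes no time and is no camera call.
- r.close_job(): hands the job in; it is judged then, once.
The state is a dict: "time": time; "joints": joint angles; "qvel": joint speeds; "effort": joint torques, N m; "tcp_pos": TCP position; "eef_rot": TCP orientation; "contact_force": force on the tool from outside, world axes, zero at the start; "torque": the same for the moment, N m; "width": opening from 0.0 (shut) to 1.0 (fully open); "grip_force": force on a finger pad.
Only numpy, scipy, OpenCV 4.12 (cv2) and the standard library are available. Lean on these libraries where they do the work, as an engineer would, in place of code of your own. Each camera call takes 0.05 s, during which the arm holds its last target. There are 200 camera calls.

## Working session

There is one attempt and no reset: what is moved stays moved. The work goes in short steps, Python scripts to look and compute and a tool call to move; the robot and the scene stay as the last step left them, time stands still between calls to the robot, and variables do not carry over. Pictures are saved under pics/ and viewed, at most 10 in all, crops included, and the job is handed in when it is done.

Besides the shell and the picture viewer there is one more tool, called after "Request:" as name([rows], argument=value, ...), one row to a line, values as JSON. send_rows: Moves the arm, as the interface text tells. Its arguments: {"type":"object","properties":{"motion":{"type":"array"},"fingers":{"type":"number"},"grip_force":{"type":"number"}},"required":["motion"]}

```bash
ls; mkdir -p pics
python3 - <<'E'
from cell import telemetry, cams, r
import cv2
for n in ("scene","top"):
    cv2.imwrite(f"pics/{n}0.png",cams.get_image(n)[:,:,::-1]); print(cams.camera_params(n))
print(telemetry.get_obs())
E
```

```text
pics
{'fx': 371.9547069327395, 'fy': 371.9547069327395, 'cx': 255.72075308341357, 'cy': 189.30650477152975, 'rvec': array([ 1.16542826,  2.10711608, -1.13580155]), 'tvec': array([ 242.7805272 , -132.30527052, 1564.37282196])}
{'fx': 378.6161968059733, 'fy': 378.6161968059733, 'cx': 249.6118350725545, 'cy': 194.3301321946463, 'rvec': array([ 2.13571421, -2.13709506,  0.15487685]), 'tvec': array([  18.00346187,  523.55219125, 1202.79556194])}
{'time': 0.1, 'joints': array([-9.72402165e-01,  3.85475295e-01,  6.77630051e-03, -4.38470285e-04,
       -1.19399370e+00, -2.58598408e-01]), 'qvel': array([-7.69111575e-05, -1.97270096e-03,  4.44373563e-03,  3.72381857e-05,
       -3.30323448e-04, -7.09597557e-04]), 'effort': array([-7.65091663e-04, -3.91689527e+01,  1.87932891e+01,  4.23199788e+00,
        1.33950627e-02, -7.39161283e-05]), 'tcp_pos': array([ 208.15934905, -588.78207136,  235.5764834 ]), 'eef_rot': array([ 5.30864689e-01, -3.09599044e+00, -2.97509859e-03]), 'contact_force': array([ 0.52571101, -0.74100063,  0.06389961]), 'torque': array([ 0.01917254, -0.04614495,  0.02649177]), 'grip_force': 0.0, 'width': 0.9995063980317255}
```

View pics/scene0.png

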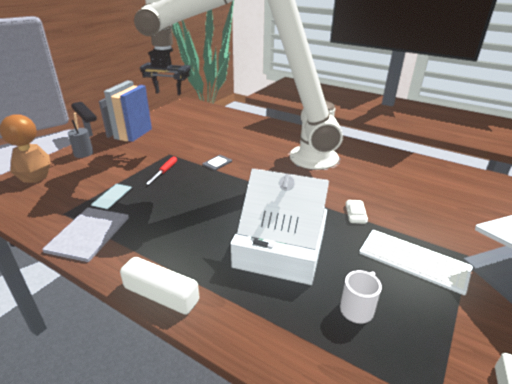

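View pics/top0.png

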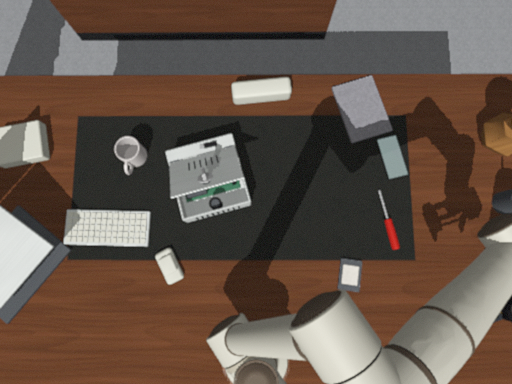

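The scene picture shows the case at about (285,225), its lid open toward the robot and the stud near (288,182). The top picture shows it at about (208,178), with the hinge on the far side. Next I'll zoom in on both.

Run:
```python
import cv2,numpy as np
a=cv2.imread("pics/top0.png")[120:230,150:265]; b=cv2.imread("pics/scene0.png")[160:290,220:340]
a=cv2.resize(a,None,fx=5,fy=5,interpolation=cv2.INTER_CUBIC); b=cv2.resize(b,None,fx=4.6,fy=4.6,interpolation=cv2.INTER_CUBIC)
cv2.imwrite("pics/a.png",a);cv2.imwrite("pics/b.png",b);print(a.shape,b.shape)
```

```text
(550, 575, 3) (598, 552, 3)
```

View pics/a.png

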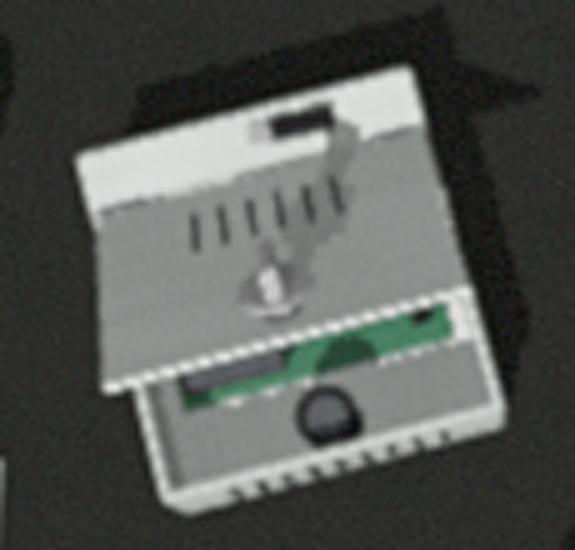

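View pics/b.png

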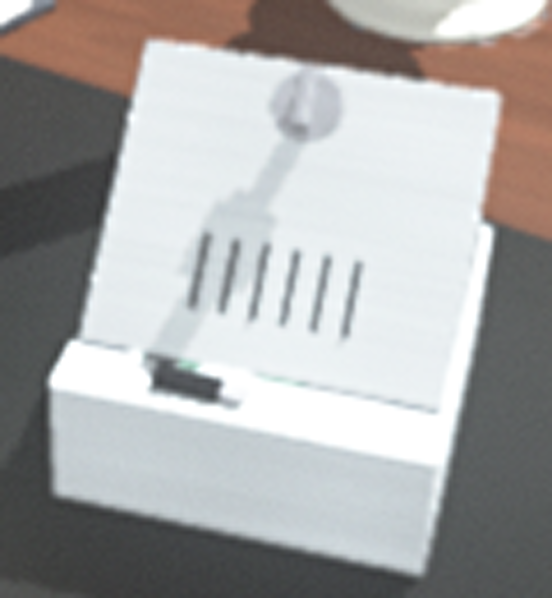

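The top crop shows the deck's far corners at (76,158) and (412,66), the case's near rim corners at about (160,490) and (504,414), and the lid's free corners at (105,388) and (468,292). The scene crop shows the free corners at (498,92) for +y and (148,42) for -y, and the deck's corners at (437,460) and (50,378).

```bash
cat > h.py <<'E'
import numpy as np,cv2
from cell import telemetry,cams,r
from scipy.spatial.transform import Rotation as R
def cam(n):
    p=cams.camera_params(n);M=cv2.Rodrigues(p["rvec"])[0];t=np.array(p["tvec"]);return p,M,t
def ray(n,uv):
    p,M,t=cam(n);d=M.T@np.array([(uv[0]-p["cx"])/p["fx"],(uv[1]-p["cy"])/p["fy"],1]);return -M.T@t,d/np.linalg.norm(d)
def onz(n,uv,z):
    o,d=ray(n,uv);return o+d*(z-o[2])/d[2]
def tri(a,b):
    (o1,d1),(o2,d2)=ray("top",a),ray("scene",b)
    s=np.linalg.lstsq(np.c_[d1,-d2],o2-o1,rcond=None)[0];p,q=o1+d1*s[0],o2+d2*s[1];return (p+q)/2,np.linalg.norm(p-q)
def proj(n,P):
    p,M,t=cam(n);c=M@np.array(P,float)+t;return np.array([p["fx"]*c[0]/c[2]+p["cx"],p["fy"]*c[1]/c[2]+p["cy"]])
ta=lambda u,v:(150+(u+.5)/5-.5,120+(v+.5)/5-.5)
sb=lambda u,v:(220+(u+.5)/4.6-.5,160+(v+.5)/4.6-.5)
E
python3 - <<'E'
from h import *
np.set_printoptions(precision=1,suppress=True)
P=[onz("top",ta(*c),90) for c in((76,158),(412,66),(504,414),(160,490))]
Q=[onz("scene",sb(*c),90) for c in((437,460),(50,378))]
loc=np.array([[115,110],[115,-110],[-115,-110],[-115,110],[115,110],[115,-110]],float)
W=np.array(P+Q)[:,:2]
print(W, [np.linalg.norm(W[i]-W[(i+1)%4]) for i in range(4)])
def kab(L,W):
    lc,wc=L.mean(0),W.mean(0);H=(L-lc).T@(W-wc);yaw=np.arctan2(H[0,1]-H[1,0],H[0,0]+H[1,1])
    c,s=np.cos(yaw),np.sin(yaw);M=np.array([[c,-s],[s,c]]);t=wc-M@lc;return t,yaw,W-(L@M.T+t)
for idx in (list(range(4)),[0,1,4,5],list(range(6))): print(kab(loc[idx],W[idx]))
t,yaw,_=kab(loc,W);c,s=np.cos(yaw),np.sin(yaw);M=np.array([[c,-s],[s,c]])
for a,b in(((105,388),(498,92)),((468,292),(148,42))):
    p,e=tri(ta(*a),sb(*b)); l=M.T@(p[:2]-t); print(p,e,"case",l,"ang",np.arctan2(p[2]-88,75-l[0]))
E
```

```text
[[656.7 290. ]
 [717.4  74.2]
 [490.2  14.7]
 [442.5 229.9]
 [650.9 287.4]
 [708.4  73.2]] [np.float64(224.21712402492483), np.float64(234.90045790273254), np.float64(220.438899383284), np.float64(222.43032371381486)]
(array([576.7, 152.2]), np.float64(0.2558998708222548), array([[-3.5,  2.3],
       [ 1.6, -0.7],
       [-3.1, -2. ],
       [ 4.9,  0.4]]))
(array([572.5, 150.7]), np.float64(0.26826038720373835), array([[ 2.5,  2.7],
       [ 4.9, -1. ],
       [-3.3,  0.1],
       [-4.1, -1.9]]))
(array([574. , 151.8]), np.float64(0.2581803501047957), array([[-0.4,  2.5],
       [ 4.2, -0.6],
       [-0.6, -1.4],
       [ 7.8,  1.1],
       [-6.1, -0.1],
       [-4.9, -1.6]]))
[487.3 237.7 222.1] 1.0475344366634758 case [-61.9 105.2] ang 0.7751140305255904
[542.7  33.9 218.5] 0.23334683104578133 case [ -60.3 -106. ] ang 0.7672592717788527
```

Request:
send_rows([
  [0, 0, -10, 0, 0, -0.12],
  [0, 0, -20, 0, 0, -0.24],
  [0, 0, -30, 0, 0, -0.36],
  [0, 0, -40, 0, 0, -0.48],
  [0, 0, -50, 0, 0, -0.61],
], fingers=0, grip_force=10)

```text
time: 0.6
tcp_pos: [208.2, -588.9, 286.3]
eef_rot: [-1.444, 2.79, 0.002]
contact_force: [-0.9, 0.9, 0.5]
width: 0.635
grip_force: 0.0
```

Request:
send_rows([
  [0, 0, -10, 0, 0, -0.12],
  [0, 0, -20, 0, 0, -0.24],
  [0, 0, -30, 0, 0, -0.36],
  [0, 0, -40, 0, 0, -0.48],
  [0, 0, -50, 0, 0, -0.61],
])

```text
time: 1.1
tcp_pos: [208.3, -589.0, 336.2]
eef_rot: [-2.215, 2.227, 0.002]
contact_force: [0.3, -0.8, -0.3]
width: 0.17
grip_force: 0.0
```

Request:
send_rows([
  [0, 0, -10, 0, 0, -0.12],
  [0, 0, -20, 0, 0, -0.24],
  [0, 0, -30, 0, 0, -0.36],
  [0, 0, -40, 0, 0, -0.48],
  [0, 0, -50, 0, 0, -0.61],
])

```text
time: 1.6
tcp_pos: [208.3, -589.0, 386.3]
eef_rot: [-2.781, 1.46, 0.002]
contact_force: [-0.3, -0.1, -0.1]
width: 0.008
grip_force: 0.0
```

```bash
cat >> h.py <<'E'
np.set_printoptions(precision=3,suppress=True)
CX,CY,YAW=575.,152.,0.26
def world(x,y,z):
    c,s=np.cos(YAW),np.sin(YAW);return np.array([CX+c*x-s*y,CY+s*x+c*y,z])
def ori(yaw,tilt):  # tool x at world yaw, z down; tilt leans the wrist toward tool +x
    return R.from_euler("z",yaw)*R.from_euler("y",tilt)*R.from_matrix(np.diag([1,-1,-1.]))
def goto(pos,Rt):
    o=telemetry.get_obs();R0=R.from_rotvec(o["eef_rot"])
    print("t",o["time"],"tcp",o["tcp_pos"],"q",o["joints"],"F",o["contact_force"],"w",o["width"])
    print("shift",R0.inv().apply(pos-o["tcp_pos"]),"rot",(R0.inv()*Rt).as_rotvec(), "toolx yaw",np.arctan2(*R0.as_matrix()[[1,0],0]))
def padtcp(th,gap,Rt):
    p=world(75-105*np.cos(th)+2*np.sin(th),60,88+105*np.sin(th)+2*np.cos(th))
    n=R.from_euler("z",YAW).apply([np.sin(th),0,np.cos(th)])
    return p+n*gap-Rt.apply([0,0,14])
E
python3 - <<'E'
from h import *
Rt=ori(YAW,.5); print(Rt.as_matrix())
goto(padtcp(.77,60,Rt)+[0,0,60],Rt)
E
```

```text
[[ 0.848  0.257 -0.463]
 [ 0.226 -0.966 -0.123]
 [-0.479  0.    -0.878]]
t 1.6 tcp [ 208.271 -589.011  386.271] q [-0.972  0.33   0.291 -0.    -1.534  1.577] F [-0.292 -0.145 -0.081] w 0.007957278790229188
shift [-441.155 -789.545  109.269] rot [-0.307 -0.434 -1.199] toolx yaw -0.966652049926874
```

Request:
send_rows([
  [-22, -40, 0, 0, 0, 0],
  [-44, -80, 0, 0, 0, 0],
  [-66, -120, 0, 0, 0, 0],
  [-88, -158, 0, 0, 0, 0],
  [-110, -197, 0, 0, 0, 0],
])

```text
time: 2.1
tcp_pos: [309.2, -385.5, 386.1]
eef_rot: [-2.777, 1.468, 0.001]
contact_force: [1.7, -0.7, -0.1]
width: 0.007
grip_force: 0.0
```

Request:
send_rows([
  [-22, -40, 0, 0, 0, 0],
  [-44, -80, 0, 0, 0, 0],
  [-66, -120, 0, 0, 0, 0],
  [-88, -158, 0, 0, 0, 0],
  [-110, -197, 0, 0, 0, 0],
])

```text
time: 2.6
tcp_pos: [409.8, -183.6, 386.4]
eef_rot: [-2.778, 1.467, 0.0]
contact_force: [1.3, 0.2, 0.4]
width: 0.003
grip_force: 0.0
```

Request:
send_rows([
  [-22, -40, 0, 0, 0, 0],
  [-44, -80, 0, 0, 0, 0],
  [-66, -120, 0, 0, 0, 0],
  [-88, -158, 0, 0, 0, 0],
  [-110, -197, 0, 0, 0, 0],
])

```text
time: 3.1
tcp_pos: [510.5, 18.4, 386.3]
eef_rot: [2.778, -1.466, -0.001]
contact_force: [0.9, -0.4, 0.9]
width: 0.005
grip_force: 0.0
```

Request:
send_rows([
  [-22, -40, 0, 0, 0, 0],
  [-44, -80, 0, 0, 0, 0],
  [-66, -120, 0, 0, 0, 0],
  [-88, -158, 0, 0, 0, 0],
  [-110, -197, 0, 0, 0, 0],
])

```text
time: 3.6
tcp_pos: [611.4, 220.2, 386.0]
eef_rot: [2.777, -1.466, -0.001]
contact_force: [-0.0, 0.7, 0.5]
width: 0.007
grip_force: 0.0
```

Request:
send_rows([
  [0, 0, 0, -0.03, -0.043, -0.12],
  [0, 0, 0, -0.06, -0.087, -0.24],
  [0, 0, 0, -0.09, -0.13, -0.36],
  [0, 0, 0, -0.12, -0.174, -0.48],
  [0, 0, 0, -0.153, -0.217, -0.6],
])

```text
time: 4.1
tcp_pos: [611.1, 218.3, 386.2]
eef_rot: [3.031, -0.557, -0.406]
contact_force: [-0.0, 0.0, -0.2]
width: 0.012
grip_force: 0.0
```

Request:
send_rows([
  [0, 0, 0, -0.03, -0.043, -0.12],
  [0, 0, 0, -0.06, -0.087, -0.24],
  [0, 0, 0, -0.09, -0.13, -0.36],
  [0, 0, 0, -0.12, -0.174, -0.48],
  [0, 0, 0, -0.153, -0.217, -0.6],
])

```text
time: 4.6
tcp_pos: [611.3, 218.2, 385.9]
eef_rot: [2.958, 0.386, -0.759]
contact_force: [-0.1, 0.5, 0.5]
width: 0.009
grip_force: 0.0
```

Run:
```python
from h import *
Rt=ori(YAW,.5)
goto(padtcp(.77,40,Rt),Rt);goto(padtcp(.77,10,Rt),Rt)
```

```text
t 4.6 tcp [611.286 218.228 385.857] q [ 0.529  0.675  0.831 -0.161 -2.207  1.237] F [-0.106  0.498  0.476] w 0.008670443201145494
shift [ 73.23   -5.11  167.794] rot [-0.001  0.002  0.   ] toolx yaw 0.26003095980452806
t 4.6 tcp [611.286 218.228 385.857] q [ 0.529  0.675  0.831 -0.161 -2.207  1.237] F [-0.106  0.498  0.476] w 0.008670443201145494
shift [ 65.283  -5.074 196.722] rot [-0.001  0.002  0.   ] toolx yaw 0.26003095980452806
```

Request:
send_rows([
  [20, -5, 35, 0, 0, 0],
  [35, -5, 70, 0, 0, 0],
  [50, -5, 105, 0, 0, 0],
  [65, -5, 130, 0, 0, 0],
  [65, -5, 150, 0, 0, 0],
])

```text
time: 5.1
tcp_pos: [594.7, 219.2, 219.3]
eef_rot: [2.957, 0.378, -0.763]
contact_force: [-0.2, -0.6, -0.8]
width: 0.005
grip_force: 0.0
```

Request:
send_rows([
  [0, 0, 10, 0, 0, 0],
  [0, 0, 20, 0, 0, 0],
  [0, 0, 28, 0, 0, 0],
  [0, 0, 34, 0, 0, 0],
  [0, 0, 38, 0, 0, 0],
])

```text
time: 5.6
tcp_pos: [578.0, 215.0, 190.5]
eef_rot: [2.961, 0.38, -0.753]
contact_force: [-0.7, -0.5, 0.4]
width: 0.001
grip_force: 0.0
```

Run:
```python
from h import *
Rt=ori(YAW,.5)
goto(padtcp(.77,0,Rt),Rt)
P=[padtcp(t,0,Rt) for t in(.77,.7,.6,.5,.4,.3,.2,.1,0)]
for a in P[1:]: print(Rt.inv().apply(a-P[0]))
for n in("top","scene"): cv2.imwrite(f"pics/{n}1.png",cams.get_image(n)[:,:,::-1])
a=cv2.imread("pics/top1.png")[110:240,140:270];b=cv2.imread("pics/scene1.png")[130:270,215:355]
cv2.imwrite("pics/ab1.png",np.hstack([cv2.resize(a,(400,400)),cv2.resize(b,(400,400))]))
```

```text
t 5.6 tcp [577.988 214.989 190.545] q [ 0.548  0.663  0.331 -0.14  -1.717  1.291] F [-0.723 -0.496  0.354] w 0.0010229105577068552
shift [-2.465  0.156 19.243] rot [-0.002 -0.002 -0.004] toolx yaw 0.2552004574686675
[-1.847  0.     7.114]
[-3.613  0.    17.462]
[-4.338 -0.    27.934]
[-4.013 -0.    38.427]
[-2.642  0.    48.834]
[-0.239  0.    59.053]
[ 3.172  0.    68.981]
[ 7.557  0.    78.519]
```

View pics/ab1.png

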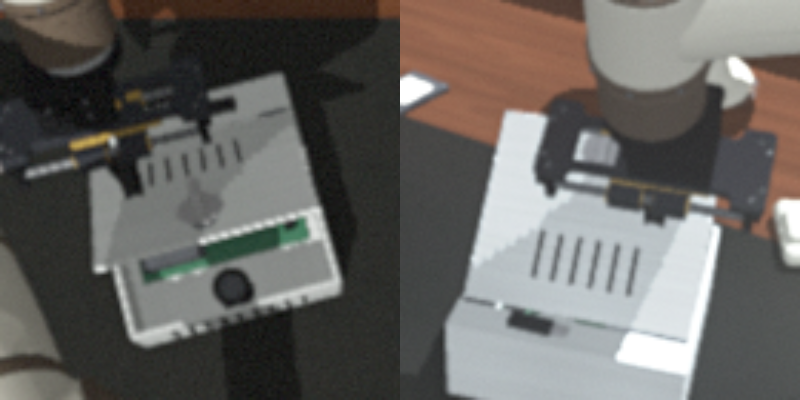

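The tip hovers clear above the pad, at about (130,190) in the left half, and the body is clear of the stud. I'll push along the arc now.

Request:
send_rows([
  [-1, 0, 5, 0, 0, 0],
  [-2, 0, 10, 0, 0, 0],
  [-2.5, 0, 14, 0, 0, 0],
  [-3, 0, 18, 0, 0, 0],
  [-3.5, 0, 22, 0, 0, 0],
])

```text
time: 6.2
tcp_pos: [564.9, 211.4, 173.2]
eef_rot: [2.96, 0.38, -0.753]
contact_force: [0.4, 1.0, 2.8]
width: 0.006
grip_force: 1.5
```

Request:
send_rows([
  [-1, 0, 4, 0, 0, 0],
  [-1.5, 0, 8, 0, 0, 0],
  [-2, 0, 12, 0, 0, 0],
  [-2.5, 0, 16, 0, 0, 0],
  [-3, 0, 20, 0, 0, 0],
])

```text
time: 6.7
tcp_pos: [552.8, 208.1, 156.3]
eef_rot: [2.96, 0.379, -0.754]
contact_force: [-0.4, -1.4, 2.9]
width: 0.009
grip_force: 1.3
```

Request:
send_rows([
  [0, 0, 4, 0, 0, 0],
  [0, 0, 8, 0, 0, 0],
  [0.5, 0, 12, 0, 0, 0],
  [1, 0, 16, 0, 0, 0],
  [1, 0, 20, 0, 0, 0],
])

```text
time: 7.2
tcp_pos: [544.7, 206.2, 138.1]
eef_rot: [2.961, 0.38, -0.753]
contact_force: [0.3, -0.6, 2.2]
width: 0.007
grip_force: 1.4
```

Request:
send_rows([
  [0.5, 0, 3.5, 0, 0, 0],
  [1, 0, 7, 0, 0, 0],
  [2, 0, 10.5, 0, 0, 0],
  [3, 0, 14, 0, 0, 0],
  [4, 0, 17, 0, 0, 0],
])

```text
time: 7.7
tcp_pos: [540.2, 205.0, 121.3]
eef_rot: [2.961, 0.38, -0.754]
contact_force: [1.6, -2.0, 2.4]
width: 0.01
grip_force: 1.3
```

Request:
send_rows([
  [0.5, 0, 2, 0, 0, 0],
  [1, 0, 4, 0, 0, 0],
  [1.5, 0, 6, 0, 0, 0],
  [2, 0, 7, 0, 0, 0],
  [2, 0, 8, 0, 0, 0],
])

```text
time: 8.2
tcp_pos: [538.2, 204.7, 113.6]
eef_rot: [2.961, 0.38, -0.754]
contact_force: [1.6, -0.1, 1.8]
width: 0.009
grip_force: 1.2
```

Request:
send_rows([
  [0.5, 0, 1.5, 0, 0, 0],
  [1, 0, 3, 0, 0, 0],
  [1, 0, 4, 0, 0, 0],
  [1.5, 0, 5, 0, 0, 0],
  [1.5, 0, 5.5, 0, 0, 0],
])

```text
time: 8.7
tcp_pos: [536.8, 204.3, 108.0]
eef_rot: [2.96, 0.38, -0.754]
contact_force: [0.7, 0.4, 2.0]
width: 0.007
grip_force: 1.2
```

Request:
send_rows([
  [0, 0, 0.6, 0, 0, 0],
  [0, 0, 1.2, 0, 0, 0],
  [0, 0, 1.8, 0, 0, 0],
])

```text
time: 9.0
tcp_pos: [536.4, 204.0, 107.0]
eef_rot: [2.961, 0.38, -0.753]
contact_force: [2.4, 1.4, 4.2]
width: 0.008
grip_force: 2.6
```

Request:
send_rows([
  [0, 0, 0.7, 0, 0, 0],
  [0, 0, 1.4, 0, 0, 0],
  [0, 0, 2.0, 0, 0, 0],
])

```text
time: 9.3
tcp_pos: [536.4, 204.1, 106.8]
eef_rot: [2.962, 0.381, -0.749]
contact_force: [2.4, 2.2, 11.0]
width: 0.003
grip_force: 5.1
```

Request:
send_rows([
  [0, 0, -10, 0, 0, 0],
  [0, 0, -35, 0, 0, 0],
  [0, -20, -75, 0, 0, 0],
  [0, -60, -115, 0, 0, 0],
  [0, -100, -145, 0, 0, 0],
])

```text
time: 9.8
tcp_pos: [576.8, 312.5, 230.0]
eef_rot: [2.961, 0.376, -0.756]
contact_force: [0.2, 0.3, -0.8]
width: 0.007
grip_force: 0.0
```

Request:
send_rows([
  [0, -40, 0, 0, 0.12, 0],
  [0, -80, 0, 0, 0.24, 0],
  [0, -110, 0, 0, 0.36, 0],
  [0, -140, 0, 0, 0.48, 0],
  [0, -160, 0, 0, 0.5, 0],
], fingers=0.5)

```text
time: 10.3
tcp_pos: [532.5, 468.2, 228.6]
eef_rot: [3.114, 0.405, 0.002]
contact_force: [0.1, -0.6, 0.2]
width: 0.376
grip_force: 0.0
```

Run:
```python
from h import *
for n in("top","scene"): cv2.imwrite(f"pics/{n}2.png",cams.get_image(n)[:,:,::-1])
goto(world(-85,0,200),ori(YAW,0))
print(proj("top",world(-85,0,129)),proj("scene",world(-85,0,129)))
a=cv2.imread("pics/top2.png")[115:235,150:270];b=cv2.imread("pics/scene2.png")[170:290,225:345]
cv2.imwrite("pics/ab2.png",np.hstack([cv2.resize(a,(400,400),interpolation=3),cv2.resize(b,(400,400),interpolation=3)]))
```

```text
t 10.4 tcp [533.224 469.218 227.81 ] q [ 0.949  0.538  0.237  0.    -1.27   0.881] F [ 1.049 -0.993  0.797] w 0.4441782689951504
shift [-125.924  317.357   28.265] rot [ 0.001  0.001 -0.001] toolx yaw 0.25927811768867526
[212.372 199.88 ] [288.66  197.248]
```

View pics/ab2.png

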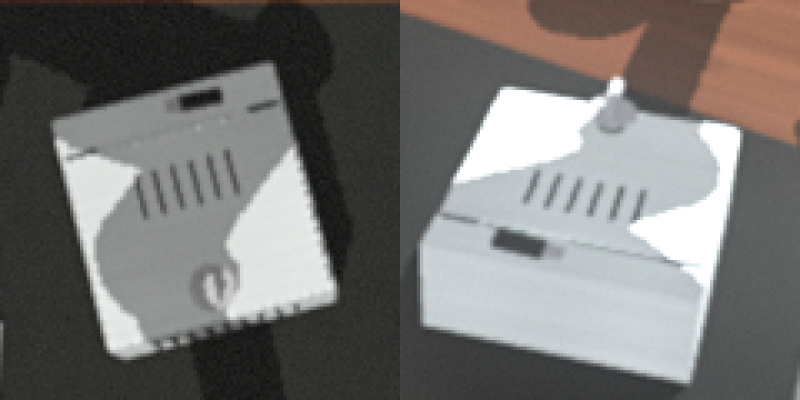

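The lid is level and shut. The stud sits near crop (215,287) in the top half and (615,100) in the scene half. I'll zoom in on it to measure its axis.

Run:
```python
from h import *
import cell
T=[cams.get_image("top").astype(float) for _ in range(4)];S=[cams.get_image("scene").astype(float) for _ in range(4)]
t=np.mean(T,0)[:,:,::-1].astype(np.uint8);s=np.mean(S,0)[:,:,::-1].astype(np.uint8)
cv2.imwrite("pics/t3.png",t);cv2.imwrite("pics/s3.png",s)
a=cv2.resize(t[182:222,190:240],(500,400),interpolation=cv2.INTER_CUBIC);b=cv2.resize(s[187:217,274:304],(300,300),interpolation=cv2.INTER_CUBIC)
b=cv2.copyMakeBorder(b,0,100,0,0,0)
cv2.imwrite("pics/ab3.png",cv2.convertScaleAbs(np.hstack([a,b])))
for n in("top","scene"): print(n,[proj(n,world(-85,0,z)) for z in(129,107,90)])
```

```text
top [array([212.372, 199.88 ]), array([213.132, 200.869]), array([213.7  , 201.609])]
scene [array([288.66 , 197.248]), array([288.207, 203.426]), array([287.864, 208.109])]
```

View pics/ab3.png

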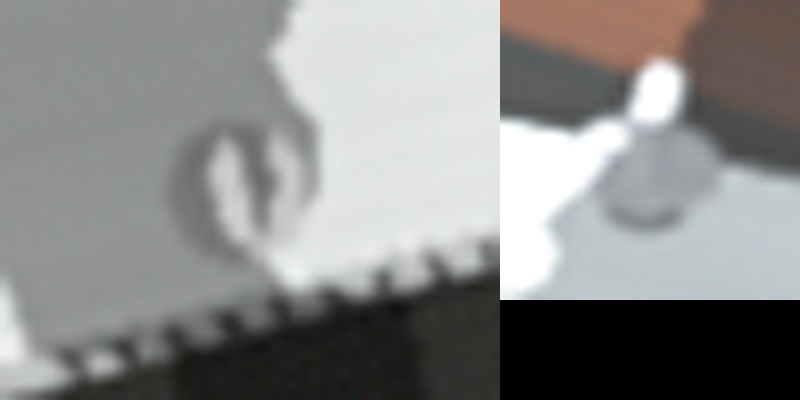

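Run:
```python
from h import *
w=world(-85,0,0);print(w)
print("collar top",onz("top",(213.85,200.55),107),"wing top",onz("top",(212.55,200.05),129))
print("collar sc",onz("scene",(289.55,204.05),107),"wing",onz("scene",(289.3,196.0),129))
print(tri((212.55,200.05),(289.3,196.)))
g=cv2.imread("pics/t3.png");
p=[onz("top",(190+(u+.5)/10-.5,182+(v+.5)/10-.5),129) for u,v in((215,135),(242,235))];d=p[0]-p[1];print("wing yaw",np.arctan2(d[1],d[0]),np.linalg.norm(d))
k=R.from_euler("z",YAW)
```

```text
[492.857 130.148   0.   ]
collar top [493.853 127.934 107.   ] wing top [492.332 129.599 129.   ]
collar sc [493.554 134.954 107.   ] wing [486.044 128.716 129.   ]
(array([491.39 , 130.109, 132.579]), np.float64(2.0012826252059486))
wing yaw 0.27565595195917814 31.950756271179998
```

Request:
send_rows([
  [-16, 40, 0, 0, 0, 0],
  [-32, 80, 0, 0, 0, 0],
  [-48, 120, 0, 0, 0, 0],
  [-64, 160, 0, 0, 0, 0],
  [-80, 200, 0, 0, 0, 0],
])

```text
time: 11.3
tcp_pos: [509.0, 251.5, 228.7]
eef_rot: [3.116, 0.399, 0.002]
contact_force: [0.5, -1.3, 0.5]
width: 0.495
grip_force: 0.0
```

Request:
send_rows([
  [-16, 40, 10, 0, 0, 0],
  [-32, 80, 20, 0, 0, 0],
  [-46, 117, 28, 0, 0, 0],
  [-46, 117, 28, 0, 0, 0],
])

```text
time: 11.7
tcp_pos: [492.3, 124.3, 199.7]
eef_rot: [3.116, 0.391, -0.004]
contact_force: [0.3, -0.2, -1.1]
width: 0.497
grip_force: 0.0
```

Run:
```python
from h import *
goto(np.array([493,130,126.]),ori(.272,0))
```

```text
t 11.7 tcp [492.313 124.319 199.69 ] q [ 0.567  0.219 -0.329 -0.    -1.025  1.253] F [ 0.269 -0.163 -1.066] w 0.49701827138181603
shift [ 2.254 -5.394 73.681] rot [ 0.001  0.003 -0.022] toolx yaw 0.24952845514442853
```

Request:
send_rows([
  [1, -3, 20, 0, 0, -0.01],
  [2, -5, 40, 0, 0, -0.022],
  [2, -5, 55, 0, 0, -0.022],
  [2, -5, 65, 0, 0, -0.022],
  [2, -5, 72, 0, 0, -0.022],
])

```text
time: 12.2
tcp_pos: [495.2, 134.2, 128.0]
eef_rot: [3.111, 0.434, 0.001]
contact_force: [0.0, -0.6, -0.0]
width: 0.503
grip_force: 0.0
```

Request:
send_rows([
  [0, 0, 0, 0, 0, 0],
  [0, 0, 0, 0, 0, 0],
], fingers=0.2, grip_force=5)

```text
time: 12.4
tcp_pos: [495.4, 134.4, 129.0]
eef_rot: [3.111, 0.434, 0.003]
contact_force: [0.3, 0.5, 0.1]
width: 0.398
grip_force: 0.0
```

Run:
```python
from h import *
goto(np.array([493,130,126.]),ori(.272,0))
for n in("top","scene"): cv2.imwrite(f"pics/{n}4.png",cams.get_image(n)[:,:,::-1])
a=cv2.imread("pics/top4.png")[170:230,180:240];b=cv2.imread("pics/scene4.png")[165:225,259:319]
cv2.imwrite("pics/ab4.png",np.hstack([cv2.resize(a,(400,400),interpolation=3),cv2.resize(b,(400,400),interpolation=3)]))
```

```text
t 12.4 tcp [495.432 134.398 129.044] q [ 0.582  0.305 -0.414  0.001 -0.849  1.265] F [0.274 0.529 0.101] w 0.39761783801179634
shift [-3.549  3.563  3.037] rot [ 0.    -0.002  0.005] toolx yaw 0.2773698252607842
```

View pics/ab4.png

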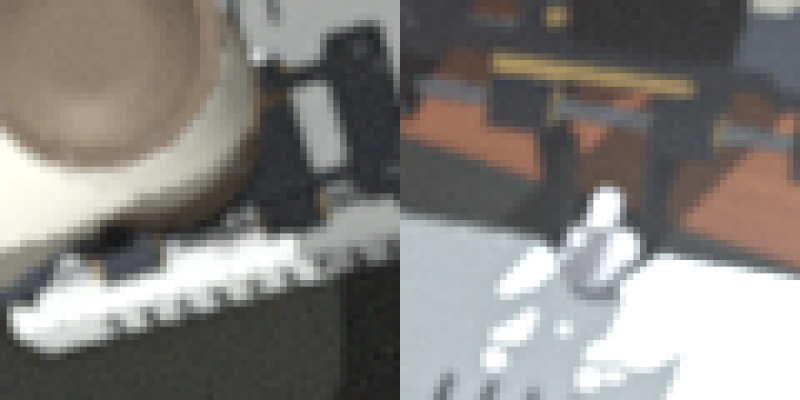

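The wing at (605,205) stands midway between the fingers at about (555,170) and (655,170), so the lateral alignment is right. I'll close softly.

Request:
send_rows([
  [-1.5, 0.5, 2, 0, 0, 0],
  [-1.5, 0.5, 2, 0, 0, 0],
  [-1.5, 0.5, 2, 0, 0, 0],
  [-1.5, 0.5, 2, 0, 0, 0],
  [-1.5, 0.5, 2, 0, 0, 0],
])

```text
time: 13.0
tcp_pos: [493.7, 133.3, 126.6]
eef_rot: [3.111, 0.434, 0.002]
contact_force: [0.1, -0.3, -0.4]
width: 0.201
grip_force: 0.0
```

Request:
send_rows([
  [0, 0, 0, 0, 0, 0],
  [0, 0, 0, 0, 0, 0],
  [0, 0, 0, 0, 0, 0],
  [0, 0, 0, 0, 0, 0],
], fingers=0, grip_force=5)

```text
time: 13.4
tcp_pos: [494.1, 131.6, 126.6]
eef_rot: [3.108, 0.434, 0.001]
contact_force: [3.6, -7.5, -0.1]
width: 0.118
grip_force: 5.0
```

Request:
send_rows([
  [0, 1, 0, 0, 0, 0],
  [0, 1.7, 0, 0, 0, 0],
  [0, 1.7, 0, 0, 0, 0],
])

```text
time: 13.7
tcp_pos: [494.2, 131.3, 126.6]
eef_rot: [3.111, 0.434, 0.002]
contact_force: [1.4, -2.6, 0.1]
width: 0.116
grip_force: 5.0
```

Run:
```python
from h import *
goto(np.array([493,130,126.]),ori(.272,0)); print(telemetry.get_obs()["torque"])
```

```text
t 13.7 tcp [494.205 131.338 126.598] q [ 0.578  0.306 -0.421  0.001 -0.843  1.269] F [ 1.366 -2.603  0.086] w 0.11646488412054806
shift [-1.526  0.957  0.598] rot [ 0.001 -0.001  0.005] toolx yaw 0.27709837065630843
[-1.114 -0.381  0.042]
```

Request:
send_rows([
  [0, 0.6, 1, 0, 0, 0],
  [0, 0.6, 2, 0, 0, 0],
  [0, 0.6, 3, 0, 0, 0],
  [0, 0.6, 4, 0, 0, 0],
])

```text
time: 14.1
tcp_pos: [494.7, 131.4, 123.5]
eef_rot: [3.111, 0.435, 0.004]
contact_force: [-1.5, -2.3, 6.0]
width: 0.118
grip_force: 5.0
```

Request:
send_rows([
  [0, 0, 0.5, 0, 0, 0],
  [0, 0, 1, 0, 0, 0],
  [0, 0, 1.5, 0, 0, 0],
])

```text
time: 14.4
tcp_pos: [495.0, 131.5, 122.2]
eef_rot: [-3.111, -0.435, -0.005]
contact_force: [-0.0, -2.4, 6.8]
width: 0.11
grip_force: 5.0
```

Request:
send_rows([
  [0, 0.3, 0.5, 0, 0, 0],
  [0, 0.3, 1, 0, 0, 0],
  [0, 0.3, 1, 0, 0, 0],
])

```text
time: 14.7
tcp_pos: [495.3, 131.5, 121.3]
eef_rot: [-3.111, -0.435, -0.006]
contact_force: [-0.3, -2.6, 7.7]
width: 0.112
grip_force: 5.0
```

Request:
send_rows([
  [0, 0.3, 0.5, 0, 0, 0],
  [0, 0.3, 1, 0, 0, 0],
  [0, 0.3, 1, 0, 0, 0],
])

```text
time: 15.0
tcp_pos: [495.5, 131.5, 120.3]
eef_rot: [-3.11, -0.435, -0.007]
contact_force: [-0.6, 0.1, 6.4]
width: 0.116
grip_force: 5.0
```

Request:
send_rows([
  [-0.5, 0, 0.5, 0, 0, 0],
  [-0.5, 0, 1, 0, 0, 0],
  [-0.5, 0, 1, 0, 0, 0],
])

```text
time: 15.3
tcp_pos: [495.4, 131.5, 119.5]
eef_rot: [-3.11, -0.436, -0.008]
contact_force: [-0.6, -1.2, 6.3]
width: 0.117
grip_force: 5.0
```

Request:
send_rows([
  [0, 0, 0.5, 0, 0, 0],
  [0, 0, 0.8, 0, 0, 0],
  [0, 0, 0.8, 0, 0, 0],
])

```text
time: 15.6
tcp_pos: [495.5, 131.5, 119.0]
eef_rot: [-3.11, -0.436, -0.008]
contact_force: [-1.0, -0.1, 7.4]
width: 0.111
grip_force: 5.8
```

Request:
send_rows([
  [0, 0, 0.3, 0, 0, 0],
  [0, 0, 0.6, 0, 0, 0],
  [0, 0, 0.6, 0, 0, 0],
])

```text
time: 15.9
tcp_pos: [495.5, 131.5, 118.6]
eef_rot: [-3.11, -0.436, -0.009]
contact_force: [-1.1, -0.6, 10.3]
width: 0.115
grip_force: 6.4
```

Request:
send_rows([
  [0, 0, 0, 0, 0, 0.02],
  [0, 0, 0, 0, 0, 0.04],
  [0, 0, 0, 0, 0, 0.06],
  [0, 0, 0, 0, 0, 0.08],
  [0, 0, 0, 0, 0, 0.1],
])

```text
time: 16.4
tcp_pos: [495.5, 131.3, 118.6]
eef_rot: [-3.128, -0.279, -0.009]
contact_force: [-0.9, -1.5, 9.1]
width: 0.115
grip_force: 6.3
```

```bash
cat >> h.py <<'E'
def st():
    o=telemetry.get_obs();x=R.from_rotvec(o["eef_rot"]).as_matrix()[:,0]
    print("t %.2f"%o["time"],"tcp",o["tcp_pos"],"F",o["contact_force"],"T",o["torque"],"cw %.3f"%(YAW-np.arctan2(x[1],x[0])),"w %.3f g %.1f"%(o["width"],o["grip_force"]))
E
python3 -c "from h import *;st()"
```

```text
t 16.40 tcp [495.508 131.31  118.576] F [-0.923 -1.523  9.134] T [-0.523  0.206  0.041] cw 0.082 w 0.115 g 6.3
```

Request:
send_rows([
  [0, 0, 0, 0, 0, 0.02],
  [0, 0, 0, 0, 0, 0.04],
  [0, 0, 0, 0, 0, 0.06],
  [0, 0, 0, 0, 0, 0.08],
])

```text
time: 16.8
tcp_pos: [495.4, 131.1, 117.5]
eef_rot: [-3.137, -0.152, -0.008]
contact_force: [3.8, -1.9, 3.2]
width: 0.114
grip_force: 5.6
```

Request:
send_rows([
  [0, 0, 0, 0, 0, 0.02],
  [0, 0, 0, 0, 0, 0.04],
  [0, 0, 0, 0, 0, 0.06],
  [0, 0, 0, 0, 0, 0.08],
])

```text
time: 17.2
tcp_pos: [495.3, 130.9, 117.1]
eef_rot: [-3.141, -0.025, -0.006]
contact_force: [4.9, -2.4, 3.9]
width: 0.112
grip_force: 5.8
```

```bash
python3 -c "from h import *;st()"
```

```text
t 17.20 tcp [495.27  130.874 117.136] F [ 4.947 -2.357  3.903] T [-0.702 -1.436  0.036] cw 0.244 w 0.112 g 5.8
```

The force dropped from 9 N to 3 N, so the stud fell into the slot. I'll push in gently and watch the force.

Request:
send_rows([
  [0, 0, 0.5, 0, 0, 0],
  [0, 0, 1, 0, 0, 0],
  [0, 0, 1.5, 0, 0, 0],
  [0, 0, 2, 0, 0, 0],
])

```text
time: 17.6
tcp_pos: [495.3, 130.9, 115.2]
eef_rot: [-3.14, -0.027, -0.006]
contact_force: [4.8, -1.9, 3.8]
width: 0.116
grip_force: 5.9
```

```bash
python3 -c "from h import *;st()"
```

```text
t 17.60 tcp [495.3   130.872 115.23 ] F [ 4.752 -1.905  3.805] T [-0.622 -1.294  0.017] cw 0.243 w 0.116 g 5.9
```

Request:
send_rows([
  [0.4, 0.2, 1, 0, 0, 0],
  [0.8, 0.4, 2, 0, 0, 0],
  [0.8, 0.4, 3, 0, 0, 0],
  [0.8, 0.4, 4, 0, 0, 0],
])

```text
time: 18.0
tcp_pos: [495.4, 130.8, 111.0]
eef_rot: [-3.14, -0.027, -0.004]
contact_force: [3.4, -0.4, 5.9]
width: 0.113
grip_force: 6.2
```

Request:
send_rows([
  [0, 0, 0.5, 0, 0, 0],
  [0, 0, 1, 0, 0, 0],
  [0, 0, 1, 0, 0, 0],
])

```text
time: 18.3
tcp_pos: [495.4, 130.8, 110.1]
eef_rot: [-3.14, -0.027, -0.004]
contact_force: [2.7, 0.9, 6.9]
width: 0.115
grip_force: 6.3
```

```bash
python3 -c "from h import *;st()"
```

```text
t 18.30 tcp [495.403 130.767 110.146] F [2.666 0.932 6.926] T [ 0.153 -0.749 -0.011] cw 0.243 w 0.115 g 6.3
```

Request:
send_rows([
  [0.4, 0, 0.4, 0, 0, 0],
  [0.4, 0, 0.8, 0, 0, 0],
  [0.4, 0, 0.8, 0, 0, 0],
])

```text
time: 18.6
tcp_pos: [495.5, 130.8, 109.8]
eef_rot: [-3.14, -0.027, -0.004]
contact_force: [1.3, 0.5, 9.4]
width: 0.115
grip_force: 6.8
```

Request:
send_rows([
  [0, 0, 0.3, 0, 0, 0],
  [0, 0, 0.6, 0, 0, 0],
  [0, 0, 0.6, 0, 0, 0],
])

```text
time: 18.9
tcp_pos: [495.5, 130.8, 109.7]
eef_rot: [-3.14, -0.027, -0.004]
contact_force: [-0.3, 0.3, 12.9]
width: 0.116
grip_force: 8.3
```

Request:
send_rows([
  [0, 0, 0, 0, 0, 0.06],
  [0, 0, 0, 0, 0, 0.12],
  [0, 0, 0, 0, 0, 0.18],
  [0, 0, 0, 0, 0, 0.24],
  [0, 0, 0, 0, 0, 0.3],
], grip_force=8)

```text
time: 19.4
tcp_pos: [495.4, 130.1, 109.7]
eef_rot: [-3.11, 0.446, -0.003]
contact_force: [1.0, -1.3, 12.8]
width: 0.114
grip_force: 10.9
```

```bash
python3 -c "from h import *;st()"
```

```text
t 19.40 tcp [495.384 130.091 109.696] F [ 1.007 -1.282 12.843] T [-0.508  0.068  0.047] cw 0.545 w 0.114 g 10.9
```

Request:
send_rows([
  [0, 0, 0, 0, 0, 0.08],
  [0, 0, 0, 0, 0, 0.16],
  [0, 0, 0, 0, 0, 0.24],
  [0, 0, 0, 0, 0, 0.32],
  [0, 0, 0, 0, 0, 0.4],
])

```text
time: 19.9
tcp_pos: [494.9, 129.3, 109.7]
eef_rot: [2.957, -1.056, 0.002]
contact_force: [-0.7, -4.8, 14.0]
width: 0.113
grip_force: 11.0
```

Request:
send_rows([
  [0, 0, 0, 0, 0, 0.08],
  [0, 0, 0, 0, 0, 0.16],
  [0, 0, 0, 0, 0, 0.24],
  [0, 0, 0, 0, 0, 0.32],
  [0, 0, 0, 0, 0, 0.4],
])

```text
time: 20.4
tcp_pos: [494.2, 128.6, 109.6]
eef_rot: [2.687, -1.621, 0.001]
contact_force: [-2.3, -5.2, 16.1]
width: 0.114
grip_force: 11.2
```

```bash
python3 -c "from h import *;st()"
```

```text
t 20.40 tcp [494.173 128.634 109.61 ] F [-2.274 -5.226 16.108] T [-1.411  0.636  0.05 ] cw 1.346 w 0.114 g 11.2
```

Request:
send_rows([
  [0.3, 0.3, -0.2, 0, 0, 0.06],
  [0.7, 0.7, -0.5, 0, 0, 0.12],
  [0.7, 0.7, -0.5, 0, 0, 0.18],
  [0.7, 0.7, -0.5, 0, 0, 0.24],
  [0.7, 0.7, -0.5, 0, 0, 0.3],
])

```text
time: 20.9
tcp_pos: [493.5, 128.2, 109.7]
eef_rot: [2.415, -2.005, -0.0]
contact_force: [-3.3, -2.2, 13.7]
width: 0.111
grip_force: 11.0
```

```bash
python3 -c "from h import *;st()"
```

```text
t 20.90 tcp [493.464 128.231 109.671] F [-3.323 -2.175 13.725] T [-0.542  0.893  0.012] cw 1.645 w 0.111 g 11.0
```

Request:
send_rows([
  [0, 0, 0, 0, 0, 0.03],
  [0, 0, 0, 0, 0, 0.06],
  [0, 0, 0, 0, 0, 0.09],
  [0, 0, 0, 0, 0, 0.12],
])

```text
time: 21.3
tcp_pos: [493.2, 128.2, 109.7]
eef_rot: [2.292, -2.144, -0.001]
contact_force: [-3.4, -1.6, 14.5]
width: 0.118
grip_force: 11.1
```

```bash
python3 -c "from h import *;st()"
```

```text
t 21.30 tcp [493.185 128.177 109.678] F [-3.438 -1.609 14.517] T [-0.455  1.085  0.006] cw 1.764 w 0.118 g 11.1
```

Request:
send_rows([
  [0, 0, 0, 0, 0, 0.02],
  [0, 0, 0, 0, 0, 0.04],
  [0, 0, 0, 0, 0, 0.06],
  [0, 0, 0, 0, 0, 0.06],
])

```text
time: 21.7
tcp_pos: [493.0, 128.2, 109.6]
eef_rot: [2.227, -2.211, -0.001]
contact_force: [-3.6, -1.6, 14.1]
width: 0.114
grip_force: 11.1
```

```bash
python3 -c "from h import *;st()"
```

```text
t 21.70 tcp [493.005 128.205 109.637] F [-3.624 -1.6   14.12 ] T [-0.497  1.17  -0.01 ] cw 1.823 w 0.114 g 11.1
```

Request:
send_rows([
  [0, 0, 0, 0, 0, 0.02],
  [0, 0, 0, 0, 0, 0.04],
  [0, 0, 0, 0, 0, 0.06],
  [0, 0, 0, 0, 0, 0.06],
])

```text
time: 22.1
tcp_pos: [492.9, 128.2, 109.6]
eef_rot: [2.16, -2.276, -0.001]
contact_force: [-4.0, -2.3, 15.2]
width: 0.117
grip_force: 11.1
```

```bash
python3 -c "from h import *;st()"
```

```text
t 22.10 tcp [492.885 128.19  109.647] F [-3.953 -2.27  15.156] T [-0.353  1.35  -0.044] cw 1.883 w 0.117 g 11.1
```

Request:
send_rows([
  [0, 0, 0, 0, 0, 0.02],
  [0, 0, 0, 0, 0, 0.04],
  [0, 0, 0, 0, 0, 0.05],
  [0, 0, 0, 0, 0, 0.05],
])

```text
time: 22.5
tcp_pos: [492.8, 128.2, 109.6]
eef_rot: [2.102, -2.329, -0.001]
contact_force: [-4.9, -0.9, 15.7]
width: 0.118
grip_force: 11.2
```

```bash
python3 -c "from h import *;st()"
```

```text
t 22.50 tcp [492.769 128.198 109.648] F [-4.852 -0.857 15.732] T [-0.348  1.451 -0.021] cw 1.933 w 0.118 g 11.2
```

Request:
send_rows([
  [0, 0, 0, 0, 0, 0.02],
  [0, 0, 0, 0, 0, 0.04],
  [0, 0, 0, 0, 0, 0.05],
  [0, 0, 0, 0, 0, 0.05],
])

```text
time: 22.9
tcp_pos: [492.7, 128.2, 109.6]
eef_rot: [2.044, -2.381, -0.001]
contact_force: [-4.8, -0.7, 14.4]
width: 0.118
grip_force: 11.9
```

```bash
python3 -c "from h import *;st()"
```

```text
t 22.90 tcp [492.673 128.189 109.642] F [-4.785 -0.743 14.418] T [-0.271  1.538  0.143] cw 1.983 w 0.118 g 11.9
```

Torque appears at 1.98 rad, so this is the stop. I'll let go and lift off.

Request:
send_rows([
  [0, 0, 0, 0, 0, -0.02],
  [0, 0, 0, 0, 0, -0.02],
  [0, 0, 0, 0, 0, -0.02],
], fingers=0.25)

```text
time: 23.2
tcp_pos: [494.4, 128.9, 109.7]
eef_rot: [-2.07, 2.363, -0.001]
contact_force: [-0.2, -0.6, 11.6]
width: 0.232
grip_force: 5.5
```

```bash
python3 -c "from h import *;st()"
```

```text
t 23.20 tcp [494.421 128.879 109.708] F [-0.183 -0.57  11.621] T [-0.303  0.005 -0.015] cw 1.963 w 0.232 g 5.5
```

Request:
send_rows([
  [0, 0, -0.5, 0, 0, 0],
  [0, 0, -1, 0, 0, 0],
  [0, 0, -1.5, 0, 0, 0],
  [0, 0, -2, 0, 0, 0],
  [0, 0, -2.5, 0, 0, 0],
])

```text
time: 23.7
tcp_pos: [493.9, 129.0, 111.0]
eef_rot: [2.069, -2.363, -0.001]
contact_force: [0.5, 0.3, 5.1]
width: 0.25
grip_force: 2.6
```

Request:
send_rows([
  [0, 0, -0.5, 0, 0, 0],
  [0, 0, -1, 0, 0, 0],
  [0, 0, -1.5, 0, 0, 0],
  [0, 0, -2, 0, 0, 0],
  [0, 0, -2.5, 0, 0, 0],
])

```text
time: 24.2
tcp_pos: [493.9, 128.9, 113.4]
eef_rot: [2.069, -2.363, -0.0]
contact_force: [-0.8, 0.9, 4.2]
width: 0.251
grip_force: 2.2
```

```bash
python3 -c "from h import *;st()"
```

```text
t 24.20 tcp [493.942 128.887 113.353] F [-0.798  0.943  4.238] T [ 0.401  0.499 -0.045] cw 1.963 w 0.251 g 2.2
```

Request:
send_rows([
  [0, 0, -1, 0, 0, 0],
  [0, 0, -2, 0, 0, 0],
  [0, 0, -3, 0, 0, 0],
  [0, 0, -4, 0, 0, 0],
])

```text
time: 24.6
tcp_pos: [494.5, 128.7, 117.2]
eef_rot: [2.069, -2.363, 0.001]
contact_force: [-0.5, 0.2, 0.1]
width: 0.25
grip_force: 0.0
```

Contact held past 113.4 and was gone at 117.2, which matches the caught height of 7 mm (about 114.2). I'll retreat and check visually.

Request:
send_rows([
  [0, 0, -10, 0, 0, 0],
  [0, 0, -25, 0, 0, 0],
  [0, 0, -50, 0, 0, 0],
  [0, 0, -80, 0, 0, 0],
  [0, 0, -120, 0, 0, 0],
])

```text
time: 25.1
tcp_pos: [493.8, 128.5, 238.2]
eef_rot: [2.068, -2.362, -0.0]
contact_force: [0.3, -0.2, 0.4]
width: 0.248
grip_force: 0.0
```

Request:
send_rows([
  [-45, 0, 0, 0, 0, 0],
  [-90, 0, 0, 0, 0, 0],
  [-135, 0, 0, 0, 0, 0],
  [-180, 0, 0, 0, 0, 0],
  [-220, 0, 0, 0, 0, 0],
])

```text
time: 25.6
tcp_pos: [523.7, 349.0, 238.5]
eef_rot: [-2.07, 2.362, -0.001]
contact_force: [0.5, -0.3, -0.2]
width: 0.247
grip_force: 0.0
```

Request:
send_rows([
  [-45, 0, 0, 0, 0, 0],
  [-70, 0, 0, 0, 0, 0],
  [-70, 0, 0, 0, 0, 0],
  [-70, 0, 0, 0, 0, 0],
  [-70, 0, 0, 0, 0, 0],
])

```text
time: 26.1
tcp_pos: [532.9, 415.5, 238.2]
eef_rot: [-2.069, 2.363, -0.001]
contact_force: [1.1, -0.0, 0.5]
width: 0.251
grip_force: 0.0
```

Run:
```python
from h import *
st()
t=cams.get_image("top")[:,:,::-1];s=cams.get_image("scene")[:,:,::-1]
a=cv2.resize(t[175:225,185:235],(400,400),interpolation=cv2.INTER_CUBIC);b=cv2.resize(s[175:225,264:314],(400,400),interpolation=cv2.INTER_CUBIC)
cv2.imwrite("pics/ab5.png",np.hstack([a,b]))
P=np.array([494,130,0])
for z in(129,122,120):print(z,(proj("scene",P+[0,0,z])-[264,175])*8)
```

```text
t 26.10 tcp [532.891 415.528 238.235] F [ 1.063 -0.022  0.531] T [-0.007  0.073  0.004] cw 1.964 w 0.251 g 0.0
129 [195.466 179.341]
122 [194.31  195.192]
120 [193.982 199.701]
```

View pics/ab5.png

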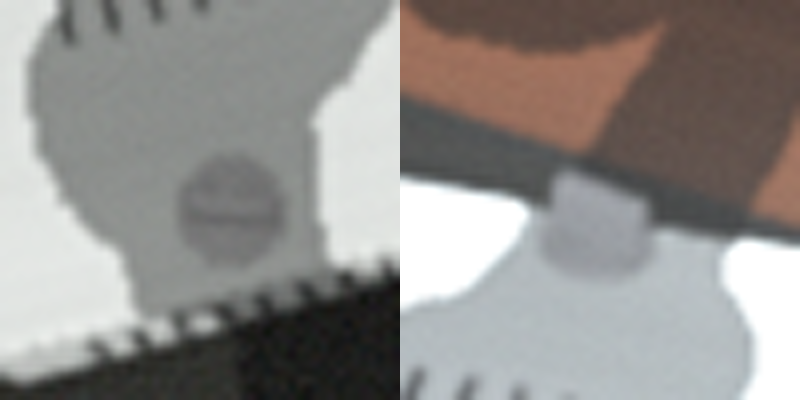

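The wing now lies crosswise at about (235,212) in the top half. Its top is near (605,190) in the scene half, consistent with the caught height, and the lid is flat. I'm handing it in.

```bash
python3 -c "from cell import r;print(r.close_job())"
```

```text
the job is handed in; nothing more can be done
None
```

The hatch is shut and the stud was felt into its slot, pushed fully in, turned to its stop and released. Its height on release matches the locked position. I handed the job in at about 26 s with the arm clear, but got no verdict back.

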